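# Turn the grease tub's label to the front and set the brake

### The arm

A 7-joint arm with a two-finger parallel gripper is mounted at the origin on the work surface. World frame = base frame: x ahead of the robot, y to its left, z up, the work surface at z = 0. Lengths are in m, angles in rad, forces in N, time in s.
With the tool pointing down it reaches from about 0.4 to 0.75 m from the base axis. Payload 19.5 kg.
Tool frame: the origin (TCP) lies on the centre line of the jaws, within the pads' length; the fingertips stand 17 mm ahead of it and the grasp point (between the pads) lies 2 mm behind it; y points along the fingers, z is the direction in which the jaws open and shut, and the axes are right-handed (so a half turn about y gives the same grasp; the last joint's range is limited). The gripper opens to 85 mm and grips with 20 to 120 N. Pads are 22 mm wide; open, the fingers measure 114 mm over their backs; the gripper's body (76 mm by 85 mm) begins 54 mm behind the grasp point. The pads swing forward as they close: fully open they stand 13 mm farther back than shut.
Start: joints at [-1.231, 0.707, -0.028, 1.485, 0.022, 0.951, -0.075], TCP at [0.214, 0.534, 0.248] pointing down, gripper open.
Joint ranges: [-2.71, 2.71], [-0.32, 2.16], [-1.57, 1.52], [0, 2.45], [-1.46, 4.6], [0, 2.02], [-2.83, 2.83]. Speed limits (rad/s): [1.89, 1.89, 2.57, 2.57, 3.01, 3.01, 3.01].

### API

Orientations are given as a rotation vector (axis times angle).
In Python, from station import manip, get_image, camera_params, workorder, trace, mark_of gives the robot as it stands.
- The arm moves only by the shell command python3 -m pendant 'ROWS' [FORCE]. ROWS is JSON, a list of rows, each a list of 7 numbers: the shift along the tool's x, y, z in mm, then the turn, a rotation vector about the tool's x, y, z in degrees, then the gripper command: -1 is shut, 1 is fully open, values between are in proportion. A call has 1 to 8 rows; each row is the pose to reach, as a shift and turn from the pose commanded when the call began, along the tool's axes at that moment; what a row does not reach only later rows make up. A row lasts 1/8 s, in which the tool goes at most 62.5 mm and 10.7 degrees, less where a joint would pass 70% of its speed; a pose out of reach is approached as far as the arm can. A call with a gripper value outside its range is refused whole. The fingers move at their own pace and stop on an object; FORCE is the grip in N (left out, the last holds). Time passes only in rows, so rows that repeat a pose let the fingers close. It gives the time, the measured TCP pose, the force and the opening at its end, in the units of the state.
- manip.get_obs(): the state, without advancing time (a new reading comes with each control period).
- get_image(name): name is "side" or "top" or "wrist"; returns (picture, depth): 384x512x3 uint8, red, green, blue; 384x512 float32, m along the optical axis (not along the pixel's ray), 0 where there is no reading.
- camera_params(name): a dict with "intrinsics" (3x3 intrinsics, pixels), "eye" and "attitude" of the camera in the world; the wrist camera has in their place "mount" (4x4, takes a point from camera to tool coordinates, whose origin is the TCP and whose axes are the tool frame's). Camera axes: x right, y down, z forward; pixel columns grow to the right and rows downward; lengths in m; the calibration is good to about 2 mm. The wrist camera is an equidistant fisheye: a pixel r from the principal point sees the ray r / f radians off the axis. A picture is of the moment at which its call begins: read the wrist's pose just before it. camera_params takes no time and is no camera call.
- workorder.close_job(): hands the job in, once; it reports no verdict.
Trained networks look in the newest picture that a camera, given by its name, has taken for a name from the list of things; names that differ only in an ending like _2 or _b are one class to them, and where a whole thing is asked for, a point or a joint stands for the part that bears it (a point fixed in the world has none). Each returns a list of dicts, best first, with "score" (0 to 1); they miss things now and then, are a little off and sometimes report something else, mostly with a low value. They report only what shows in the picture. A call takes as long as a camera call.
- trace(camera, query): "region" (384x512 bool, what is visible of it).
- mark_of(camera, query): "location" ([x, y, z] in m, in world coordinates, good to about 4 mm: a listed point, or the origin of a listed thing).
The state is a dict: "time_s": time; "qpos": joint angles; "joint_vel": joint speeds; "effort": joint torques, N m; "tcp_pos": TCP position; "tcp_rot": TCP orientation; "contact_force": force on the tool from outside, world axes, zero at the start; "moment": the same for the moment, N m; "finger_gap": finger opening in m.
Only numpy, scipy, OpenCV 4.12 (cv2) and the standard library are available. Lean on these libraries where they do the work, as an engineer would, in place of code of your own. Each camera call takes 0.05 s, during which the arm holds its last target.

### The job

The grease tub on the swivel stand has been left with its label turned away. With a fingertip on the edge of its lid, turn the tub until the label (the yellow stripe on the lid points to it) squarely faces the stand's front, at the white mark; only then roll the orange thumbwheel towards the tub with a fingertip until the red brake shoe is fully home against the swivel plate. Leave the label facing front and everything else on the bench where it is.

Things in the scene. Friction and masses are not known exactly. Their poses are not given: they have to be found in the camera images.
- stand: Grey swivel stand bolted to the bench. Origin: on the tub's vertical axis, at bench height. +x points out of its front, the edge with the white mark, away from the robot (within 30 degrees); +y from the tub to the blue brake box; z up. Base 140 mm along x, y -80 to +180 mm, 12 mm thick. Brake box 54 x 84 mm, centred at y=130 mm, flat top 62 mm above the bench.
- tub (a joint): Turn of the tub and the plate under it (one piece, cannot be lifted off), rad, anticlockwise seen from above; 0 or any whole turn (6.28) = label exactly at the stand's front. Turns both ways without end stops in use, stays where it is left (0.1 N m of friction, no spring). Tub white, 86 mm across; steel swivel plate 112 mm across, its top 20 mm above the bench.
- label (a point): Point in the label's direction, 50 mm from the tub's axis, 84 mm above the bench, on the lid's edge; turns with the tub. The label is a green patch with a yellow band on the tub's side, about 65 mm wide; a yellow stripe on the lid runs from the centre to the label's side.
- lid_top (a point): Centre of the lid's flat top, on the tub's axis, 93 mm above the bench. Black lid, 94 mm across, 75 to 93 mm above the bench, too wide to grasp. On its edge six upright round lobes, one every 60 degrees, one of them exactly in the label's direction: 12 mm wide, centred 49 mm from the axis, standing out to 55 mm. A fingertip between two lobes pushes the tub round from the side.
- front_mark (a point): The white mark on the front edge of the stand's base, 64 mm from the tub's axis, 13 mm above the bench.
- wheel_crown (a point): Top of the orange thumbwheel when not pressed, 70 mm above the bench; does not move. Wheel 56 mm across, 14 mm wide, axle along the stand's x; only the top 8 mm of its rim stands out of a slot in the brake box's top, over 39 mm along the stand's y.
- thumbwheel (a joint): Turn of the thumbwheel, rad: grows as its top is rolled towards the tub (the stand's -y); stops at 0 (off) and 2.4 (brake fully home). Stays where it is left (0.02 N m friction). Its axle is sprung: it gives 6 mm downwards at 1.2 N per mm. Pressed down 3 to 4 mm, it is dragged by friction under a fingertip: 28 mm of stroke turns it 1 rad, so several strokes are needed.
- shoe (a joint): Travel of the red brake shoe, driven by the thumbwheel out of the brake box towards the swivel plate (5 mm per rad), m: 0 = back, 0.012 = fully home on the plate's edge. Moved by the thumbwheel only.
- lube: Bystander: chain-oil bottle, 48 mm across, 130 mm tall. Leave it alone. Origin: under its middle, or its middle line for a tool.
- paste: Bystander: small jar, 60 mm across, 60 mm tall. Leave it alone. Origin: under its middle, or its middle line for a tool.
- tin: Bystander: patch tin, 56 mm across, 45 mm tall. Leave it alone. Origin: under its middle, or its middle line for a tool.
- spanner: Bystander: steel spanner lying flat. Leave it alone. Origin: under its middle, or its middle line for a tool.
- driver: Bystander: screwdriver with green handle, lying. Leave it alone. Origin: under its middle, or its middle line for a tool.
- sprocket: Bystander: steel sprocket cluster, 75 mm across, 22 mm high, lying flat. Leave it alone. Origin: under its middle, or its middle line for a tool.
- pedal: Bystander: black platform pedal, about 115 x 90 mm, 16 mm high, lying flat. Leave it alone. Origin: under its middle, or its middle line for a tool.

How it is judged:
By the outcome, as a careful person would: the job done as asked, in the order asked, and still so for the second after the job is handed in, with the robot touching nothing.
It also fails if it takes over 61 s, if anything falls off the work surface, if the arm or the gripper's body presses on something with over 40 N, if the wrist force passes 120 N, or if a joint passes its speed limit or range.

## Working session

There is one attempt and no reset: what is moved stays moved. The work goes in short steps, Python scripts to look and compute and a shell command to move; the robot and the scene stay as the last step left them, time stands still between calls to the robot, and variables do not carry over. Pictures are saved under pics/ and viewed, and the job is handed in when it is done.

```bash
mkdir -p pics; ls; cat > h.py <<'E'
import numpy as np, cv2
from scipy.spatial.transform import Rotation as R
from station import manip, get_image, camera_params, workorder, trace, mark_of
def save(n,cam):
    p,d=get_image(cam); cv2.imwrite('pics/'+n+'.png',p[:,:,::-1]); return p,d
E
python3 - <<'E'
from h import *
o=manip.get_obs(); print(o)
for c in('top','side'):
    save(c+'0',c)
    for q in('stand','lid_top','label','front_mark','wheel_crown','lube','paste','tin'):
        print(c,q,[(np.round(m['location'],4),round(m['score'],2)) for m in mark_of(c,q)[:2]])
print(camera_params('top'))
E
```

```text
pics
{'time_s': 0.0, 'qpos': array([-1.23066487,  0.70708497, -0.02763362,  1.4850035 ,  0.02200253,
        0.9508831 , -0.07546749]), 'joint_vel': array([ 0.00037166, -0.0006952 ,  0.00153993, -0.00099247,  0.0016765 ,
       -0.00027462,  0.00094986]), 'effort': array([ 9.14959437e-04, -8.83221817e+01,  1.23480432e+00, -2.36163694e+01,
        1.69450545e-02,  6.67645436e-03,  3.90162791e-05]), 'tcp_pos': array([0.21415964, 0.53336753, 0.24783659]), 'tcp_rot': array([-1.55102842,  0.29970855, -0.29942555]), 'contact_force': array([7.14159818e-01, 6.15310897e-04, 1.55472594e-01]), 'moment': array([-0.0115307,  0.0424497, -0.0384953]), 'finger_gap': 0.08512138257422633}
top stand [(array([ 0.5795, -0.1032,  0.0007]), 0.64)]
top lid_top [(array([ 0.5864, -0.1031,  0.0964]), 0.6)]
top label [(array([ 0.5397, -0.0802,  0.0847]), 0.86), (array([ 0.5845, -0.1094,  0.0968]), 0.7)]
top front_mark [(array([ 0.6458, -0.1251,  0.01  ]), 0.93)]
top wheel_crown []
top lube [(array([ 0.5523, -0.3927, -0.002 ]), 0.54)]
top paste [(array([ 0.5171, -0.2496, -0.0042]), 0.58)]
top tin [(array([ 0.4052, -0.3919,  0.0021]), 0.84), (array([0.6274, 0.0205, 0.0694]), 0.63)]
side stand [(array([ 0.5827, -0.1008,  0.0011]), 0.63)]
side lid_top [(array([0.4903, 0.3668, 0.001 ]), 0.34)]
side label [(array([ 0.5378, -0.0802,  0.0814]), 0.85)]
side front_mark [(array([ 0.643 , -0.125 ,  0.0111]), 0.59)]
side wheel_crown [(array([0.623 , 0.0218, 0.0717]), 0.71)]
side lube [(array([ 0.5581, -0.3904, -0.0012]), 0.72)]
side paste [(array([ 5.071e-01, -2.475e-01, -2.000e-04]), 0.97)]
side tin [(array([ 0.4099, -0.3848, -0.0023]), 0.56)]
{'intrinsics': array([[443.78841516,   0.        , 251.26083025],
       [  0.        , 443.78841516, 188.71354368],
       [  0.        ,   0.        ,   1.        ]]), 'eye': array([ 0.44280961, -0.02971355,  1.3980896 ]), 'attitude': array([-2.1944826 ,  2.16039402, -0.1149442 ])}
```

View pics/top0.png

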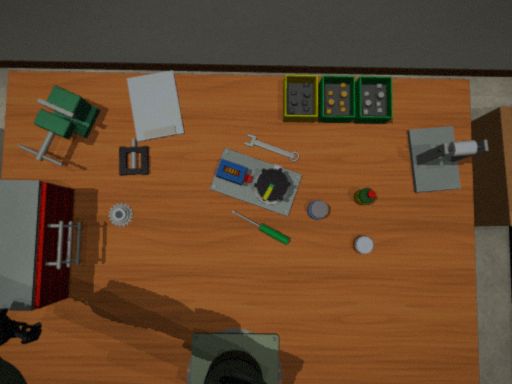

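View pics/side0.png

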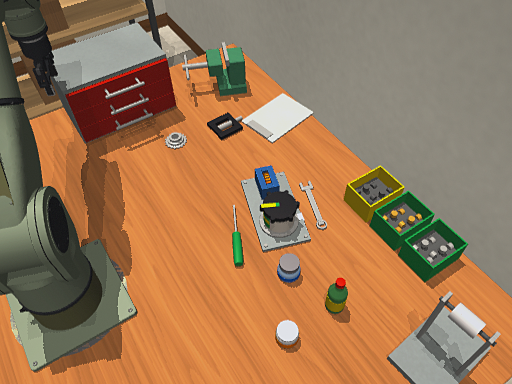

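```bash
cat >> h.py <<'E'
def cloud(cam,d):
    c=camera_params(cam);K=c['intrinsics'];v,u=np.mgrid[0:384,0:512]
    P=np.stack([(u-K[0,2])/K[0,0]*d,(v-K[1,2])/K[1,1]*d,d],-1)
    return P@R.from_rotvec(c['attitude']).as_matrix().T+c['eye']
def proj(cam,P):
    c=camera_params(cam);Q=(np.atleast_2d(P)-c['eye'])@R.from_rotvec(c['attitude']).as_matrix()
    q=Q@c['intrinsics'].T; return q[:,:2]/q[:,2:]
def stripe(cam,p,W,C):
    hsv=cv2.cvtColor(p,cv2.COLOR_RGB2HSV)
    m=(hsv[...,0]>22)&(hsv[...,0]<36)&(hsv[...,1]>130)&(hsv[...,2]>90)
    m&=(np.hypot(W[...,0]-C[0],W[...,1]-C[1])<.058)&(W[...,2]>.085)
    Q=W[m][:,:2]
    return m,Q
E
python3 - <<'E'
from h import *
o=manip.get_obs(); M=R.from_rotvec(o['tcp_rot']).as_matrix(); print(np.round(M,3))
for cam in('top','side'):
    p,d=get_image(cam); W=cloud(cam,d)
    near=np.hypot(W[...,0]-.583,W[...,1]+.103)
    m=(near<.07)&(W[...,2]>.088)&(W[...,2]<.105)
    Q=W[m].astype(np.float32); (c,r)=cv2.minEnclosingCircle(Q[:,:2]); print(cam,'lid',m.sum(),c,r,'z',np.median(Q[:,2]),Q[:,:2].mean(0))
    sm,S=stripe(cam,p,W,c); v=S.mean(0)-c; print(' stripe',len(S),np.degrees(np.arctan2(v[1],v[0])),S.min(0),S.max(0))
    u_,s_,vt=np.linalg.svd(S-S.mean(0)); print(' pca',np.degrees(np.arctan2(vt[0,1],vt[0,0])))
    b=(W[...,2]>.006)&(W[...,2]<.018)&(near<.26)&(np.ptp(p.astype(int),axis=2)<40)&(p.sum(2)>250)
    b&=(np.abs(W[...,1]+.05)<.2)
    b=b.astype(np.uint8); n,l,st,ce=cv2.connectedComponentsWithStats(b); k=1+np.argmax(st[1:,4]); 
    Q=W[l==k].astype(np.float32); print(' base rect',cv2.minAreaRect(Q[:,:2]),np.median(Q[:,2]))
    cv2.imwrite(f'pics/b_{cam}.png',b*255)
    hs=cv2.cvtColor(p,cv2.COLOR_RGB2HSV); 
    bx=(hs[...,0]>100)&(hs[...,0]<125)&(hs[...,1]>120)&(near<.2)&(W[...,2]>.055)&(W[...,2]<.068)
    if bx.sum()>10: print(' box',bx.sum(),cv2.minAreaRect(W[bx][:,:2].astype(np.float32)),np.median(W[bx][:,2]))
    K=180
    u,v_=proj(cam,[.595,-.06,.05])[0].astype(int)
    cr=p[max(0,v_-60):v_+60,max(0,u-80):u+80]; cv2.imwrite(f'pics/z_{cam}.png',cv2.resize(cr,None,fx=5,fy=5,interpolation=cv2.INTER_CUBIC)[:,:,::-1])
E
```

```text
[[ 0.928 -0.     0.373]
 [-0.373 -0.     0.928]
 [-0.    -1.    -0.   ]]Traceback (most recent call last):
  File "<stdin>", line 7, in <module>
cv2.error: OpenCV(4.12.0) /io/opencv/modules/imgproc/src/shapedescr.cpp:201: error: (-215:Assertion failed) count >= 0 && (depth == CV_32F || depth == CV_32S) in function 'minEnclosingCircle'
```

```bash
cat > meas.py <<'E'
from h import *
for cam in('top','side'):
    p,d=get_image(cam); W=cloud(cam,d)
    near=np.hypot(W[...,0]-.583,W[...,1]+.103)
    m=(near<.07)&(W[...,2]>.088)&(W[...,2]<.105)
    Q=np.ascontiguousarray(W[m][:,:2],dtype=np.float32); 
    if len(Q)<10: print(cam,'no lid');continue
    (c,r)=cv2.minEnclosingCircle(Q); print(cam,'lid',m.sum(),c,r,'z',np.median(W[m][:,2]),Q.mean(0))
    sm,S=stripe(cam,p,W,c)
    if len(S)>3:
        v=S.mean(0)-c; print(' stripe',len(S),np.degrees(np.arctan2(v[1],v[0])),S.min(0),S.max(0))
        u_,s_,vt=np.linalg.svd(S-S.mean(0)); print(' pca',np.degrees(np.arctan2(vt[0,1],vt[0,0])))
    b=(W[...,2]>.006)&(W[...,2]<.018)&(near<.26)&(np.ptp(p.astype(int),axis=2)<40)&(p.sum(2)>250)
    b&=(np.abs(W[...,1]+.05)<.2)
    b=b.astype(np.uint8); n,l,st,ce=cv2.connectedComponentsWithStats(b); k=1+np.argmax(st[1:,4]); 
    Q=np.ascontiguousarray(W[l==k][:,:2],dtype=np.float32); print(' base rect',cv2.minAreaRect(Q))
    hs=cv2.cvtColor(p,cv2.COLOR_RGB2HSV); 
    bx=(hs[...,0]>100)&(hs[...,0]<125)&(hs[...,1]>120)&(near<.2)&(W[...,2]>.055)&(W[...,2]<.068)
    if bx.sum()>10: print(' box',bx.sum(),cv2.minAreaRect(np.ascontiguousarray(W[bx][:,:2],dtype=np.float32)),np.median(W[bx][:,2]))
    u,v_=proj(cam,[.595,-.06,.05])[0].astype(int)
    cr=p[max(0,v_-60):v_+60,max(0,u-80):u+80]; cv2.imwrite(f'pics/z_{cam}.png',cv2.resize(cr,None,fx=5,fy=5,interpolation=cv2.INTER_CUBIC)[:,:,::-1])
E
python3 meas.py
```

```text
top lid 795 (0.5834049582481384, -0.10363676398992538) 0.05393292382359505 z 0.0927468063081891 [ 0.58318883 -0.10375624]
 stripe 60 152.5554472163974 [ 0.5374969 -0.1006844] [ 0.57393951 -0.077152  ]
 pca 152.3311866439522
 base rect ((0.6005920171737671, -0.057162508368492126), (0.25954174995422363, 0.14225657284259796), 71.61043548583984)
 box 358 ((0.623862624168396, 0.019203614443540573), (0.08334480971097946, 0.05239029601216316), 71.29351806640625) 0.0612778206863589
side lid 824 (0.5813726782798767, -0.1046660840511322) 0.05569148436188698 z 0.09274512616145603 [ 0.580835   -0.10635658]
 stripe 65 148.86318089905305 [ 0.53544203 -0.10261425] [ 0.5734159  -0.07350329]
 pca 153.97057078526336
 base rect ((0.5992041826248169, -0.05785524845123291), (0.2613619565963745, 0.1427992880344391), 71.14521026611328)
 box 331 ((0.6220437288284302, 0.016906093806028366), (0.08826194703578949, 0.053446024656295776), 71.5723648071289) 0.061224893535121616
```

View pics/z_top.png

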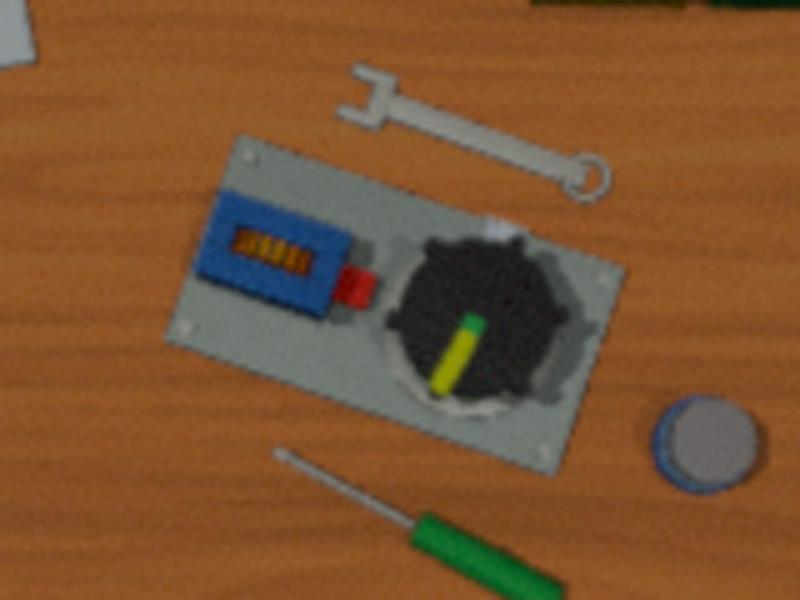

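View pics/z_side.png

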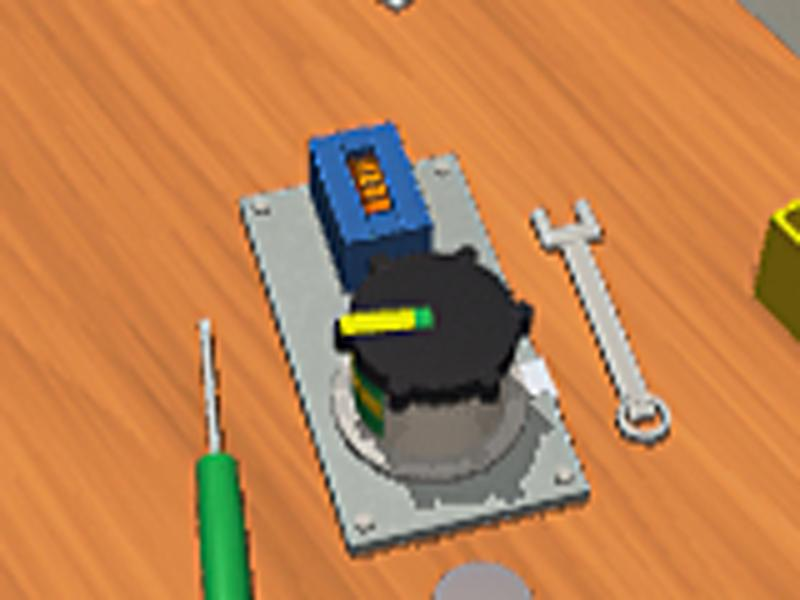

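```bash
cat >> h.py <<'E'
def to(*T):
    "targets (x,y,z,yaw of tool x deg) -> rows from the present pose"
    o=manip.get_obs(); Rt=R.from_rotvec(o['tcp_rot']).as_matrix(); y0=np.degrees(np.arctan2(Rt[1,0],Rt[0,0]))
    print('t',o['time_s'],'tcp',np.round(o['tcp_pos'],4),'yaw',round(y0,2),'tilt',np.round(Rt[:,1],3),'F',np.round(o['contact_force'],2),'gap',round(o['finger_gap'],4),'q',np.round(o['qpos'],2))
    for x,y,z,yaw in T:
        d=Rt.T@(np.array([x,y,z])-o['tcp_pos'])*1e3
        print(np.round(d,1),'turn y',round(-(yaw-y0),1))
C=np.array([.583,-.104])
def lobe(a,rad,tan,z,yawoff=0):
    "finger pose in frame of lobe at angle a: radial, tangential(ccw) in m"
    c,s=np.cos(np.radians(a)),np.sin(np.radians(a))
    return (C[0]+rad*c-tan*s,C[1]+rad*s+tan*c,z,a+yawoff)
E
python3 - <<'E'
from h import *
to(lobe(-27.5,.070,.0235,.2),lobe(-27.5,.070,.0235,.096))
E
```

```text
t 1.05 tcp [0.2142 0.5336 0.2483] yaw -21.88 tilt [-0. -0. -1.] F [-0.29 -0.55  0.06] gap 0.0854 q [-1.23  0.71 -0.03  1.48  0.02  0.95 -0.08]
[ 651.8   48.3 -437.7] turn y 5.6
[ 651.8  152.3 -437.7] turn y 5.6
```

```bash
python3 -m pendant '[[652,48,-438,0,5.6,0,-1],[652,48,-438,0,5.6,0,-1],[652,48,-438,0,5.6,0,-1],[652,48,-438,0,5.6,0,-1],[652,48,-438,0,5.6,0,-1],[652,48,-438,0,5.6,0,-1],[652,48,-438,0,5.6,0,-1],[652,48,-438,0,5.6,0,-1]]' 30
python3 -c "
from h import *
to(lobe(-27.5,.070,.0235,.2),lobe(-27.5,.070,.0235,.096))"
```

```text
time_s: 2.05
tcp_pos: [0.496, 0.1192, 0.2178]
tcp_rot: [-1.538, 0.376, -0.376]
contact_force: [0.4, 0.4, -0.3]
finger_gap: -0.0002
t 2.05 tcp [0.496  0.1192 0.2178] yaw -27.47 tilt [ 0.  0. -1.] F [ 0.41  0.41 -0.32] gap -0.0002 q [-0.24  0.65 -0.1   1.76  0.09  0.73  0.7 ]
[ 250.2   17.9 -134.4] turn y 0.0
[ 250.1  121.9 -134.5] turn y 0.0
```

```bash
python3 -m pendant '[[250,18,-134,0,0,0,-1],[250,18,-134,0,0,0,-1],[250,18,-134,0,0,0,-1],[250,18,-134,0,0,0,-1],[250,18,-134,0,0,0,-1],[250,18,-134,0,0,0,-1],[250,18,-134,0,0,0,-1]]'
python3 -c "
from h import *
to(lobe(-27.5,.070,.0235,.2),lobe(-27.5,.070,.0235,.096))
save('w1','wrist'); save('s1','side')"
```

```text
time_s: 2.92
tcp_pos: [0.6548, -0.1126, 0.1997]
tcp_rot: [-1.538, 0.376, -0.375]
contact_force: [0.2, 0.7, 0.2]
finger_gap: 0.0
t 2.925 tcp [ 0.6548 -0.1126  0.1997] yaw -27.44 tilt [-0.  0. -1.] F [0.18 0.69 0.23] gap 0.0 q [ 0.18  0.91 -0.14  1.17  0.13  1.07  1.12]
[ 2.4 -0.3 -2. ] turn y 0.1
[  2.4 103.7  -2.1] turn y 0.1
```

View pics/w1.png

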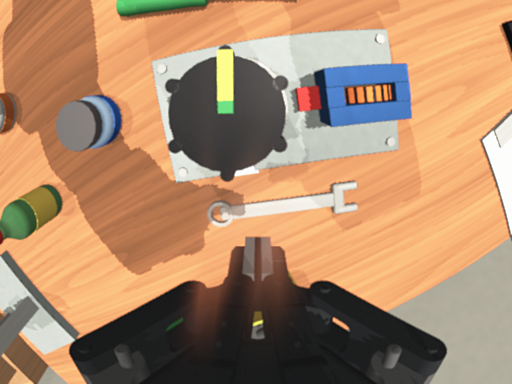

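View pics/s1.png

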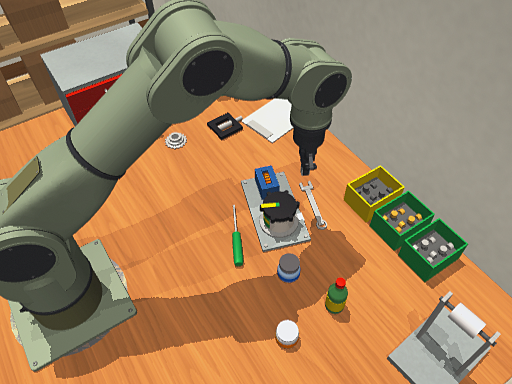

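```bash
python3 -m pendant '[[2,50,-2,0,0,0,-1],[2,85,-2,0,0,0,-1],[2,104,-2,0,0,0,-1],[2,104,-2,0,0,0,-1],[-3,104,-2,0,0,0,-1],[-3,104,-2,0,0,0,-1]]'
python3 -c "
from h import *
to(lobe(-27.5,.0595,.0235,.096))
save('w2','wrist'); print(C+0)"
```

```text
time_s: 3.78
tcp_pos: [0.6516, -0.1135, 0.0972]
tcp_rot: [-1.538, 0.375, -0.377]
contact_force: [0.3, 0.1, -0.1]
finger_gap: 0.0003
t 3.775 tcp [ 0.6516 -0.1135  0.0972] yaw -27.47 tilt [ 0.001 -0.    -1.   ] F [ 0.29  0.08 -0.09] gap 0.0003 q [ 0.18  1.02 -0.13  1.28  0.15  0.85  1.1 ]
[-5.7  1.2  0.2] turn y 0.0
[ 0.583 -0.104]
```

View pics/w2.png

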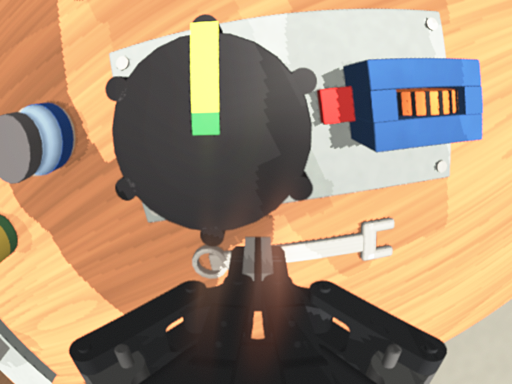

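```bash
python3 -m pendant '[[-3,1,0,0,0,0,-1],[-6,1,0,0,0,0,-1],[-6,1,0,0,0,0,-1],[-6,1,0,0,0,0,-1]]'
python3 -c "
from h import *
to(lobe(-27.5,.0595,.0235,.096))"
```

```text
time_s: 4.32
tcp_pos: [0.6461, -0.111, 0.0949]
tcp_rot: [-1.538, 0.376, -0.376]
contact_force: [0.6, -0.2, -0.1]
finger_gap: 0.0002
t 4.325 tcp [ 0.6461 -0.111   0.0949] yaw -27.48 tilt [ 0. -0. -1.] F [ 0.65 -0.25 -0.13] gap 0.0002 q [ 0.18  1.02 -0.13  1.3   0.15  0.83  1.1 ]
[ 0.3 -1.1  0.5] turn y 0.0
```

```bash
python3 -c "
from h import *
to(*[lobe(-27.5-10*k,.0595,.0235,.095) for k in range(1,8)])"
```

```text
t 4.325 tcp [ 0.6461 -0.111   0.0949] yaw -27.48 tilt [ 0. -0. -1.] F [ 0.65 -0.25 -0.13] gap 0.0002 q [ 0.18  1.02 -0.13  1.3   0.15  0.83  1.1 ]
[  3.5  -0.1 -10.1] turn y 10.0
[  4.8  -0.1 -21.2] turn y 20.0
[  4.1  -0.1 -32.4] turn y 30.0
[  1.5  -0.1 -43.2] turn y 40.0
[ -2.9  -0.1 -53.4] turn y 50.0
[ -9.1  -0.1 -62.7] turn y 60.0
[-16.8  -0.1 -70.8] turn y 70.0
```

```bash
python3 -m pendant '[[3.5,0,-10,0,10,0,-1],[5,0,-21,0,20,0,-1],[4,0,-32,0,30,0,-1],[1.5,0,-43,0,40,0,-1],[1.5,0,-43,0,40,0,-1]]'
python3 -c "
from h import *
to(*[lobe(-67.5-10*k,.0595,.0235,.095) for k in range(0,8)])
save('w3','wrist')"
```

```text
time_s: 4.95
tcp_pos: [0.6274, -0.1504, 0.0949]
tcp_rot: [-1.371, 0.914, -0.915]
contact_force: [0.9, -0.9, 0.5]
finger_gap: 0.0002
t 4.95 tcp [ 0.6274 -0.1504  0.0949] yaw -67.47 tilt [ 0.    -0.001 -1.   ] F [ 0.85 -0.86  0.46] gap 0.0002 q [ 0.16  1.01  0.05  1.35 -0.05  0.78  0.62]
[-0.3 -0.1  0.2] turn y 0.0
[  2.8  -0.  -10.5] turn y 10.0
[  4.1  -0.  -21.6] turn y 20.0
[  3.4  -0.  -32.7] turn y 30.0
[  0.8  -0.  -43.6] turn y 40.0
[ -3.6  -0.  -53.8] turn y 50.0
[ -9.8  -0.  -63.1] turn y 60.0
[-17.5  -0.  -71.2] turn y 70.0
```

View pics/w3.png

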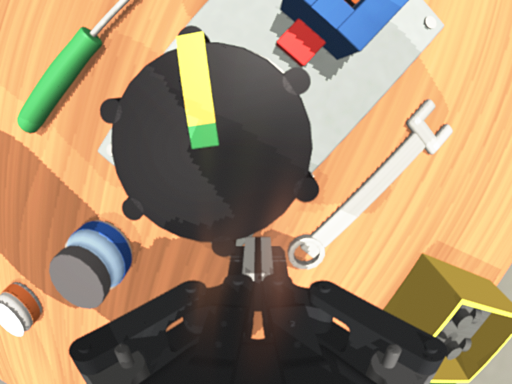

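```bash
python3 -m pendant '[[3,0,-10.5,0,10,0,-1],[4,0,-21.5,0,20,0,-1],[3.5,0,-32.5,0,30,0,-1],[1,0,-43.5,0,40,0,-1],[-3.5,0,-54,0,50,0,-1],[-10,0,-63,0,60,0,-1],[-17.5,0,-71,0,70,0,-1],[-17.5,0,-71,0,70,0,-1]]'
python3 -c "
from h import *
to(*[lobe(-137.5-10*k,.0595,.0235,.095) for k in range(0,8)])
save('w4','wrist')"
```

```text
time_s: 6.0
tcp_pos: [0.5551, -0.1602, 0.0947]
tcp_rot: [-0.701, 1.786, -1.785]
contact_force: [-1.2, -2.0, 0.4]
finger_gap: -0.0001
t 6.0 tcp [ 0.5551 -0.1602  0.0947] yaw -137.2 tilt [-0.001  0.    -1.   ] F [-1.15 -1.99  0.37] gap -0.0001 q [ 0.06  0.95  0.33  1.63 -0.47  0.64 -0.18]
[ 1.  -0.3  0.9] turn y 0.3
[ 4.1 -0.3 -9.8] turn y 10.3
[  5.3  -0.3 -20.9] turn y 20.3
[  4.6  -0.2 -32. ] turn y 30.3
[  1.9  -0.2 -42.8] turn y 40.3
[ -2.6  -0.2 -53.1] turn y 50.3
[ -8.8  -0.2 -62.3] turn y 60.3
[-16.5  -0.2 -70.4] turn y 70.3
```

View pics/w4.png

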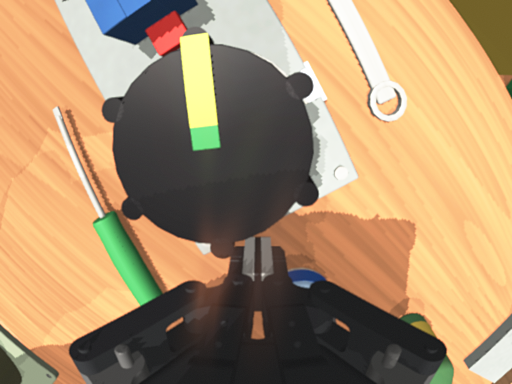

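```bash
python3 -m pendant '[[4,0,-10,0,10,0,-1],[5.5,0,-21,0,20,0,-1],[4.5,0,-32,0,30,0,-1],[2,0,-43,0,40,0,-1],[-2.5,0,-53,0,50,0,-1],[-9,0,-62.5,0,60,0,-1],[-12.5,0,-66.5,0,65,0,-1],[-12.5,0,-66.5,0,65,0,-1]]'
cat >> h.py <<'E'
def wray(uv,z):
    "world point at height z seen at wrist pixel uv"
    o=manip.get_obs(); c=camera_params('wrist'); K=c['intrinsics']; M=np.array(c['mount'])
    x=(uv[0]-K[0,2])/K[0,0]; y=(uv[1]-K[1,2])/K[1,1]; th=np.hypot(x,y)
    ray=np.array([np.sin(th)*x/th,np.sin(th)*y/th,np.cos(th)])
    Rt=R.from_rotvec(o['tcp_rot']).as_matrix(); e=o['tcp_pos']+Rt@M[:3,3]; r=Rt@M[:3,:3]@ray
    return e+r*(z-e[2])/r[2]
E
python3 -c "
from h import *
to(*[lobe(-202.5-1*k,.0595,.0235,.095) for k in range(0,6)])
save('w5','wrist')"; python3 meas.py
```

```text
time_s: 7.05
tcp_pos: [0.5193, -0.1021, 0.0944]
tcp_rot: [-0.39, -2.011, 2.008]
contact_force: [-5.4, 1.4, 1.9]
finger_gap: -0.0
t 7.05 tcp [ 0.5193 -0.1021  0.0944] yaw 157.9 tilt [-0.002  0.002 -1.   ] F [-5.43  1.36  1.89] gap -0.0 q [-0.17  0.97  0.6   1.81 -0.88  0.65 -0.99]
[-0.1 -0.6  0.9] turn y 360.4
[ 0.3 -0.6 -0.1] turn y 361.4
[ 0.7 -0.6 -1.2] turn y 362.4
[ 1.1 -0.6 -2.2] turn y 363.4
[ 1.4 -0.6 -3.3] turn y 364.4
[ 1.7 -0.6 -4.4] turn y 365.4
top lid 94 (0.6135737895965576, -0.08976216614246368) 0.03701285645365715 z 0.09229643285326539 [ 0.61771065 -0.08595768]
 stripe 8 -67.28090224328555 [ 0.57824712 -0.11765944] [ 0.6305517  -0.09096476]
 pca 155.83049748576522
 base rect ((0.6115602254867554, -0.023036085069179535), (0.1885843276977539, 0.1383877843618393), 72.49748992919922)
 box 361 ((0.6237346529960632, 0.01895032450556755), (0.08349785208702087, 0.052338726818561554), 71.33049011230469) 0.06129044618579038
side lid 704 (0.5754275918006897, -0.10461360961198807) 0.06113783270120621 z 0.09275430991102535 [ 0.58518493 -0.11031359]
 stripe 61 -10.4175111883988 [ 0.5934517 -0.1236263] [ 0.6312163 -0.0999959]
 pca 161.7886208316295
 base rect ((0.5990065336227417, -0.05805468559265137), (0.2597437798976898, 0.14222030341625214), 71.60881805419922)
 box 21 ((0.6339388489723206, -0.017848297953605652), (0.021705636754631996, 0.008807850070297718), 55.94955825805664) 0.06118232841926163
```

View pics/w5.png

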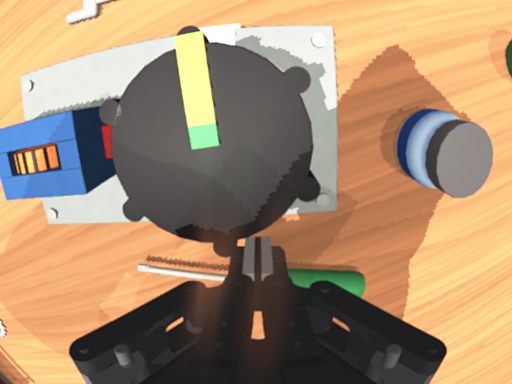

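View pics/z_side.png

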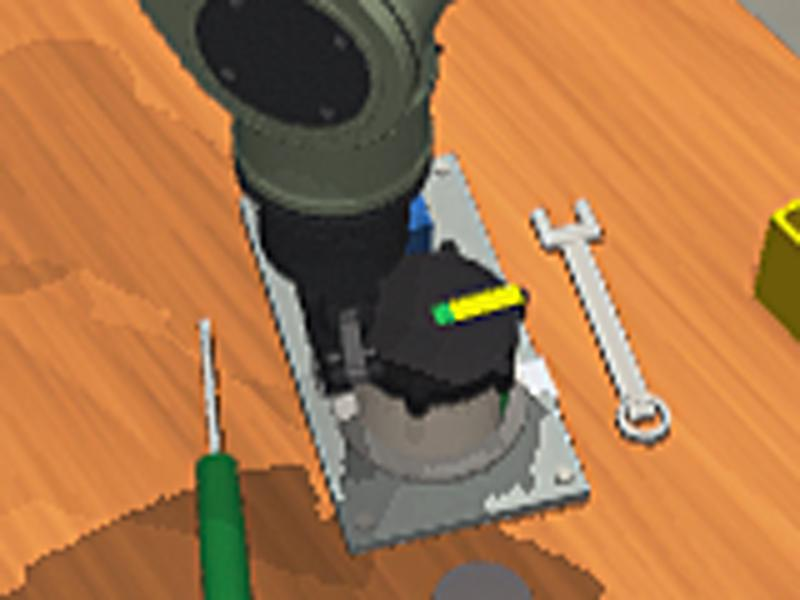

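```bash
cat > wm.py <<'E'
from h import *
import sys
p,d=save(sys.argv[1],'wrist')
hsv=cv2.cvtColor(p,cv2.COLOR_RGB2HSV)
m=((hsv[...,0]>22)&(hsv[...,0]<33)&(hsv[...,1]>100)&(hsv[...,2]>90)).astype(np.uint8); m[240:]=0
n,l,st,ce=cv2.connectedComponentsWithStats(m)
for k in range(1,n):
    if st[k,4]<400: continue
    vs,us=np.nonzero(l==k); P=np.array([wray((u,v),.093)[:2] for u,v in zip(us,vs)])
    c,(w,h),a=cv2.minAreaRect(np.ascontiguousarray(P*1e3,dtype=np.float32))
    vt=np.linalg.svd(P-P.mean(0))[2][0]; print('yellow',st[k],'c',np.round(P.mean(0),4),'rect',w,h,a,'pca',np.degrees(np.arctan2(vt[1],vt[0])), 'from C',np.degrees(np.arctan2(*(P.mean(0)-C)[::-1])))
hs=hsv
b=((hs[...,0]>100)&(hs[...,0]<125)&(hs[...,1]>120)); b[240:]=0
E
python3 wm.py w6
python3 -m pendant '[[0,0,5,0,0,0,-1],[0,0,5,0,0,0,-1],[12,0,5,0,0,0,-1],[12,-60,5,0,0,0,-1],[12,-110,5,0,0,0,-1],[-50,-110,5,0,0,0,-1],[-50,-110,5,0,0,0,-1]]'
python3 wm.py w7; python3 meas.py;python3 -c "
from h import *
to()"
```

```text
time_s: 8.12
tcp_pos: [0.5667, -0.1283, 0.2051]
tcp_rot: [-0.4, -2.007, 2.01]
contact_force: [-2.1, -0.0, -0.9]
finger_gap: 0.0002
yellow [443  86  39  42 885] c [ 0.5746 -0.3313] rect 45.35438537597656 41.18160629272461 62.216270446777344 pca 147.27636122045865 from C -92.11588918032186
yellow [206 127  23  50 499] c [ 0.6061 -0.1098] rect 13.318391799926758 40.374053955078125 74.84677124023438 pca 163.81270055136903 from C -14.047901791557964
top no lid
side lid 783 (0.5818568468093872, -0.10558180510997772) 0.05464222654700279 z 0.0925776306563536 [ 0.58058864 -0.10773487]
 stripe 63 -10.579799935761605 [ 0.5919347  -0.12278277] [ 0.63385506 -0.10035401]
 pca 165.63491369073228
 base rect ((0.599040687084198, -0.05728599429130554), (0.26278752088546753, 0.14269401133060455), 71.81985473632812)
 box 283 ((0.6196770668029785, 0.019189879298210144), (0.08460106700658798, 0.05097589269280434), 67.76470947265625) 0.06125960556327925
t 8.275 tcp [ 0.5631 -0.127   0.2045] yaw 157.5 tilt [-0.001  0.    -1.   ] F [0.42 0.37 0.28] gap -0.0001 q [-0.18  0.89  0.77  1.55 -0.69  1.   -1.17]
```

View pics/w7.png

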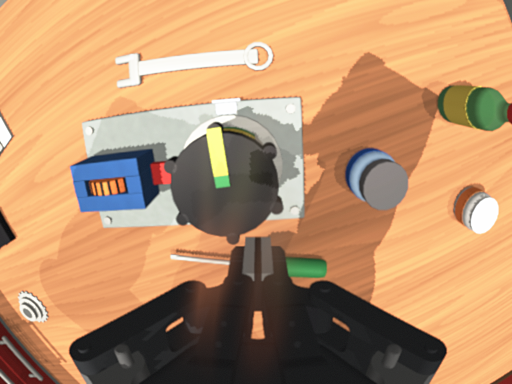

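View pics/z_side.png

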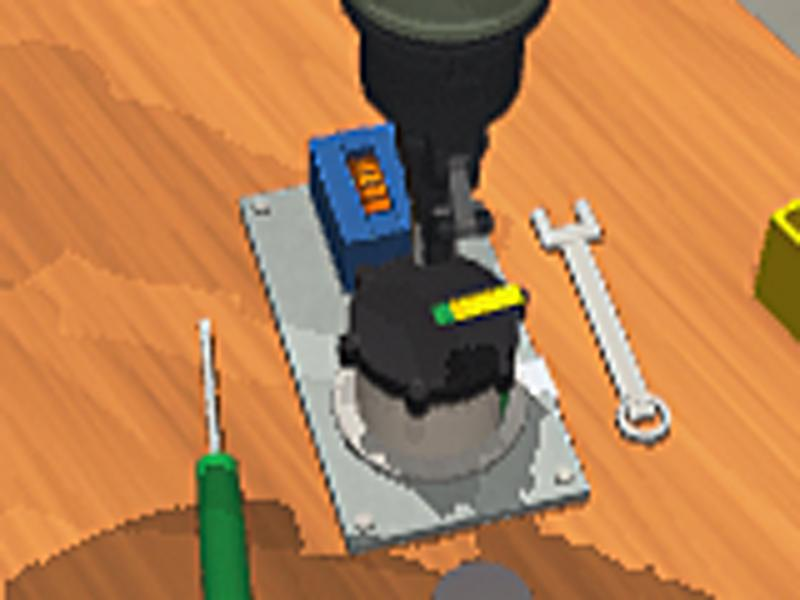

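```bash
cat wm.py >/dev/null; python3 - <<'E'
from h import *
# w7 base edges: use wrist picture points picked by colour? print wrist-projected hand picks
for n,uv,z in [('corner TL',(83,121),.012),('TR',(300,97),.012),('BR',(302,218),.012),('mark',(227,106),.013),('stripe out',(215,128),.093),('stripe in',(222,187),.093)]:
    print(n,np.round(wray(uv,z),4))
to((.42,.10,.25,157.5))
E
```

```text
corner TL [0.7011 0.0413 0.012 ]
TR [ 0.6194 -0.199   0.012 ]
BR [ 0.4885 -0.1529  0.012 ]
mark [ 0.6397 -0.1241  0.013 ]
stripe out [ 0.6276 -0.117   0.093 ]
stripe in [ 0.5801 -0.1018  0.093 ]
t 8.275 tcp [ 0.5631 -0.127   0.2045] yaw 157.5 tilt [-0.001  0.    -1.   ] F [0.42 0.37 0.28] gap -0.0001 q [-0.18  0.89  0.77  1.55 -0.69  1.   -1.17]
[ 219.1  -45.3 -154.9] turn y 0.0
```

```bash
python3 -m pendant '[[60,-45,-45,0,0,0,-1],[120,-45,-90,0,0,0,-1],[180,-45,-130,0,0,0,-1],[219,-45,-155,0,0,0,-1],[219,-45,-155,0,0,0,-1],[219,-45,-155,0,0,0,-1]]'
python3 meas.py; python3 wm.py w8
```

```text
time_s: 9.02
tcp_pos: [0.419, 0.1016, 0.2498]
tcp_rot: [-0.394, -2.008, 2.007]
contact_force: [0.4, -1.4, 0.7]
finger_gap: 0.0001
top lid 804 (0.5843347907066345, -0.10482428967952728) 0.05468130111694336 z 0.09260145570387801 [ 0.5836931  -0.10406715]
 stripe 54 -12.650716289677526 [ 0.59489759 -0.12042214] [ 0.63099356 -0.10303208]
 pca 166.19930643889631
 base rect ((0.600379228591919, -0.05734127759933472), (0.25953513383865356, 0.1423211395740509), 71.73377990722656)
 box 359 ((0.6239527463912964, 0.01923971250653267), (0.08366051316261292, 0.05254542827606201), 71.84180450439453) 0.06126340424991006
side lid 812 (0.581835150718689, -0.1038496121764183) 0.05593014135956764 z 0.09245985149570557 [ 0.58152    -0.10628038]
 stripe 63 -13.522295210085852 [ 0.59369131 -0.12161187] [ 0.63295636 -0.09995539]
 pca 163.9550599932343
 base rect ((0.5989066362380981, -0.05781063437461853), (0.2629138231277466, 0.14239223301410675), 71.6874771118164)
 box 332 ((0.6220800876617432, 0.018062733113765717), (0.08570171147584915, 0.053355809301137924), 71.45481872558594) 0.06114438642618236
```

View pics/z_top.png

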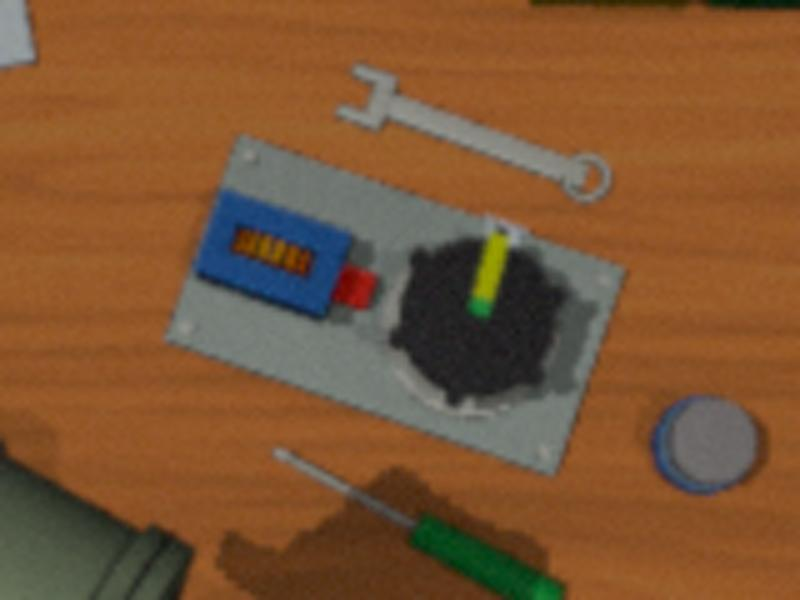

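```bash
cat > rect.py <<'E'
from h import *
def rectify(p,pos,Rt,z,c=(.60,-.07),half=.16,ppm=2500):
    cp=camera_params('wrist');K=cp['intrinsics'];M=np.array(cp['mount'])
    n=int(2*half*ppm); j,i=np.meshgrid(np.arange(n),np.arange(n))
    # image up = +x world, left=+y
    X=c[0]+half-i/ppm; Y=c[1]+half-j/ppm
    P=np.stack([X,Y,np.full_like(X,z)],-1)-pos
    T=P@Rt; Q=(T-M[:3,3])@M[:3,:3]
    rr=np.hypot(Q[...,0],Q[...,1]); th=np.arctan2(rr,Q[...,2])
    u=K[0,2]+K[0,0]*th*Q[...,0]/rr; v=K[1,2]+K[1,1]*th*Q[...,1]/rr
    return cv2.remap(p,u.astype(np.float32),v.astype(np.float32),cv2.INTER_LINEAR),X,Y
def yaw(img,X,Y,C0=(.583,-.104)):
    hs=cv2.cvtColor(img,cv2.COLOR_RGB2HSV)
    m=(hs[...,0]>22)&(hs[...,0]<80)&(hs[...,1]>90)&(hs[...,2]>60)&(np.hypot(X-C0[0],Y-C0[1])<.053)
    m=cv2.morphologyEx(m.astype(np.uint8),cv2.MORPH_OPEN,np.ones((9,9)))
    n,l,st,_=cv2.connectedComponentsWithStats(m); k=1+np.argmax(st[1:,4]); m=l==k
    Q=np.stack([X[m],Y[m]],-1); vt=np.linalg.svd(Q-Q.mean(0),full_matrices=False)[2]
    (c,s,a)=cv2.minAreaRect(np.ascontiguousarray(Q*1e3,dtype=np.float32))
    print('stripe n',m.sum(),'pca',round(np.degrees(np.arctan2(vt[0,1],vt[0,0]))%180-180,2),'rect',np.round(c,1),np.round(s,1),round(a,2),'ends',np.round([Q.mean(0)+vt[0]*t for t in(((Q-Q.mean(0))@vt[0]).min(),((Q-Q.mean(0))@vt[0]).max())],4).tolist())
    return m
def white(img,X,Y):
    hs=cv2.cvtColor(img,cv2.COLOR_RGB2HSV)
    b=(hs[...,0]>100)&(hs[...,0]<125)&(hs[...,1]>120)
if __name__=='__main__':
    for n,pos,rv in [('w7',[.5631,-.127,.2045],[-.4,-2.007,2.01]),('w5',[.5193,-.1021,.0944],[-.39,-2.011,2.008])]:
        p=cv2.imread(f'pics/{n}.png')[:,:,::-1].copy()
        Rt=R.from_rotvec(rv).as_matrix()
        im,X,Y=rectify(p,np.array(pos),Rt,.093); print(n); m=yaw(im,X,Y)
        im2=im.copy(); im2[m]=im2[m]//2; 
        cv2.imwrite(f'pics/r_{n}.png',cv2.resize(im,(600,600))[:,:,::-1])
        ib,X,Y=rectify(p,np.array(pos),Rt,.012); cv2.imwrite(f'pics/rb_{n}.png',cv2.resize(ib,(600,600))[:,:,::-1])
E
python3 rect.py
```

```text
w7
stripe n 4170 pca -15.34 rect [ 604.9 -109.2] [13.9 51.1] 75.07 ends [[0.6295, -0.116], [0.5802, -0.1025]]
w5
stripe n 901 pca -3.61 rect [ 626.5 -115.5] [12.1 13.2] 74.74 ends [[0.6335, -0.1159], [0.62, -0.115]]
```

View pics/rb_w7.png

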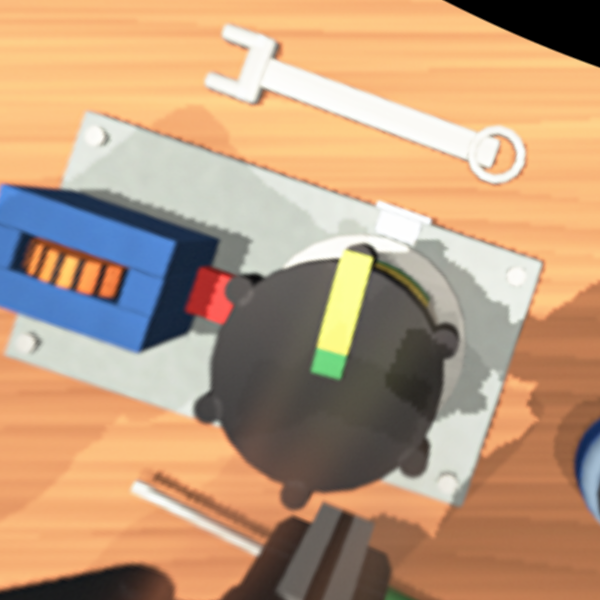

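View pics/r_w5.png

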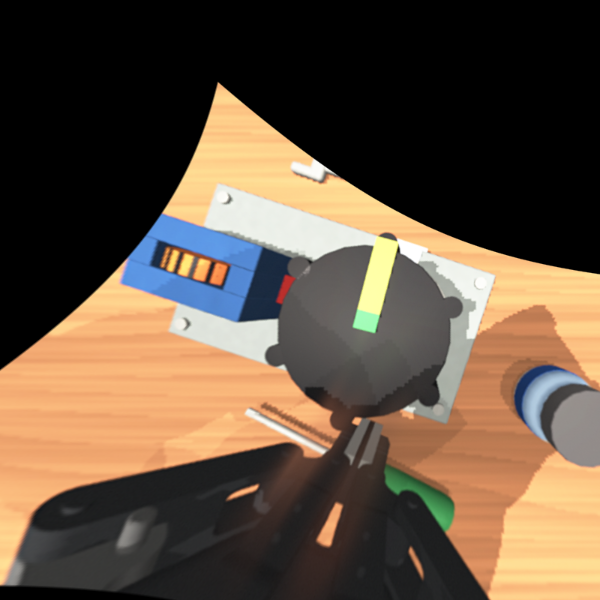

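```bash
python3 -c "
from h import *
to(*[(a,b,c,157.5) for a,b,c,_ in (lobe(-202.5,.075,.029,.2),lobe(-202.5,.075,.029,.095),lobe(-202.5,.06,.029,.095))])"
```

```text
t 9.175 tcp [0.4207 0.0993 0.2499] yaw 157.48 tilt [ 0. -0. -1.] F [ 1.07 -0.3  -0.5 ] gap 0.0003 q [-0.8   0.66  0.9   1.98 -0.7   0.84 -1.47]
[-152.8   49.9  154.6] turn y -0.0
[-152.8  154.9  154.6] turn y -0.0
[-167.8  154.9  154.6] turn y -0.0
```

```bash
python3 -m pendant '[[-40,25,40,0,0,0,-1],[-80,50,80,0,0,0,-1],[-120,50,120,0,0,0,-1],[-153,50,155,0,0,0,-1],[-153,50,155,0,0,0,-1],[-153,100,155,0,0,0,-1],[-153,155,155,0,0,0,-1],[-153,155,155,0,0,0,-1]]'
python3 -c "
from h import *
to(*[(a,b,c,157.5+y) for a,b,c,y in (lobe(-202.5,.06,.029,.095,202.5),lobe(-202.5,.06,.0235,.095,202.5),lobe(-204.5,.06,.0235,.095,202.5),lobe(-206,.06,.0235,.095,202.5))])"
```

```text
time_s: 10.18
tcp_pos: [0.5012, -0.1018, 0.0929]
tcp_rot: [-0.394, -2.004, 2.004]
contact_force: [0.5, -0.6, 1.4]
finger_gap: 0.0001
t 10.175 tcp [ 0.5012 -0.1018  0.0929] yaw 157.46 tilt [-0.005  0.001 -1.   ] F [ 0.47 -0.61  1.42] gap 0.0001 q [-0.16  0.95  0.58  1.88 -0.9   0.6  -0.95]
[-16.4  -2.1  -0.3] turn y -0.0
[-16.4  -2.1  -5.8] turn y -0.0
[-15.6  -2.1  -7.9] turn y 2.0
[-15.   -2.1  -9.5] turn y 3.5
```

```bash
python3 -m pendant '[[-8,-1,0,0,0,0,-1],[-15,-1,0,0,0,0,-1],[-15,-1,0,0,0,0,-1],[-15,-1,-5.5,0,0,0,-1],[-14.5,-1,-8,0,2,0,-1],[-14,-1,-9.5,0,3.5,0,-1],[-14,-1,-9.5,0,3.5,0,-1],[-14,-1,-9.5,0,3.5,0,-1]]'
python3 -c "
from h import *
to(*[(a,b,c,157.5+y) for a,b,c,y in (lobe(-206,.06,.0235,.095,202.5),)])"; python3 wm.py w9
python3 -m pendant '[[0,0,5,0,0,0,-1],[0,0,5,0,0,0,-1],[12,0,5,0,0,0,-1],[12,-60,5,0,0,0,-1],[12,-110,5,0,0,0,-1],[-50,-110,5,0,0,0,-1],[-50,-110,5,0,0,0,-1],[-50,-110,5,0,0,0,-1]]'
cat > wm2.py <<'E'
from rect import *
import sys
o=manip.get_obs(); p,d=save(sys.argv[1],'wrist'); Rt=R.from_rotvec(o['tcp_rot']).as_matrix()
im,X,Y=rectify(p,o['tcp_pos'],Rt,.093); yaw(im,X,Y)
ib,X,Y=rectify(p,o['tcp_pos'],Rt,.012); cv2.imwrite('pics/rb_'+sys.argv[1]+'.png',ib[:,:,::-1][:800:,:][::1,::1] if 0 else cv2.resize(ib,(600,600))[:,:,::-1])
E
python3 wm2.py w10; python3 -c "
from h import *
to((.42,.10,.25,154))"
```

```text
time_s: 11.18
tcp_pos: [0.5193, -0.0983, 0.0958]
tcp_rot: [-0.454, -1.97, 1.97]
contact_force: [-1.1, -0.3, 1.9]
finger_gap: 0.0002
t 11.175 tcp [ 0.5193 -0.0983  0.0958] yaw 154.04 tilt [-0.  0. -1.] F [-1.12 -0.27  1.89] gap 0.0002 q [-0.18  0.97  0.62  1.82 -0.9   0.66 -1.04]
[0.2 0.8 0.6] turn y 0.0
time_s: 12.22
tcp_pos: [0.5615, -0.1248, 0.2054]
tcp_rot: [-0.454, -1.969, 1.969]
contact_force: [0.1, -0.6, 0.2]
finger_gap: 0.0001
stripe n 4162 pca -18.48 rect [ 608.2 -111.9] [13.8 51.2] 71.57 ends [[0.6325, -0.12], [0.5839, -0.1038]]
t 12.275 tcp [ 0.5614 -0.1246  0.2055] yaw 153.99 tilt [-0.001  0.    -1.   ] F [0.1  0.43 0.81] gap 0.0004 q [-0.19  0.89  0.78  1.55 -0.71  1.   -1.22]
[ 225.6  -44.2 -139.8] turn y -0.0
```

View pics/rb_w10.png

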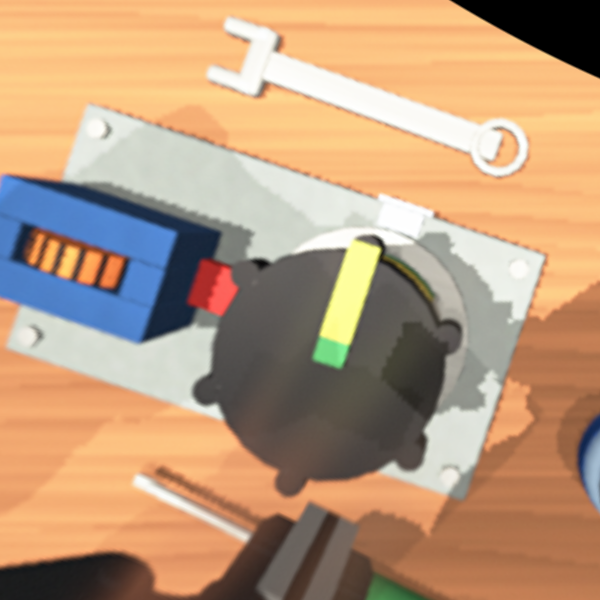

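```bash
python3 -m pendant '[[60,-44,-40,0,0,0,-1],[120,-44,-80,0,0,0,-1],[180,-44,-120,0,0,0,-1],[225,-44,-140,0,0,0,-1],[225,-44,-140,0,0,0,-1],[225,-44,-140,0,0,0,-1]]'
python3 meas.py; python3 - <<'E'
from rect import *
for cam in('top','side'):
  for z in(.093,.012):
    p,d=get_image(cam); n=800;ppm=2500
    j,i=np.meshgrid(np.arange(n),np.arange(n)); X=.76-i/ppm;Y=.09-j/ppm
    q=proj(cam,np.stack([X,Y,np.full_like(X,z)],-1).reshape(-1,3)).reshape(n,n,2).astype(np.float32)
    im=cv2.remap(p,q,None,cv2.INTER_CUBIC)
    if z>.05: print(cam); yaw(im,X,Y)
    else: cv2.imwrite(f'pics/rbf_{cam}.png',cv2.resize(im,(600,600))[:,:,::-1])
    if cam=='top' or z>1:
        pass
# same measure on first top pose unavailable
for q in('label','front_mark','wheel_crown','lid_top'):
  for cam in('top','side'):
    print(cam,q,[(np.round(m['location'],4),round(m['score'],2)) for m in mark_of(cam,q)[:1]])
E
```

```text
time_s: 13.02
tcp_pos: [0.4197, 0.1012, 0.2498]
tcp_rot: [-0.45, -1.972, 1.97]
contact_force: [-0.1, -0.5, -0.4]
finger_gap: -0.0003
top lid 801 (0.5838202238082886, -0.1045750081539154) 0.05446816235780716 z 0.09271950839084475 [ 0.583178   -0.10404317]
 stripe 56 -16.006884400425108 [ 0.59386549 -0.12368875] [ 0.63024392 -0.10304997]
 pca 160.66701454555502
 base rect ((0.6003068089485168, -0.05718052387237549), (0.25978419184684753, 0.14221903681755066), 71.72212219238281)
 box 350 ((0.6239607930183411, 0.018996309489011765), (0.08293799310922623, 0.05262693017721176), 71.5579833984375) 0.06159578591628734
side lid 810 (0.5825040936470032, -0.10357391834259033) 0.05635404214262962 z 0.09265902401652781 [ 0.5810684  -0.10644285]
 stripe 61 -17.439146625420538 [ 0.59256887 -0.12399499] [ 0.63231559 -0.10040807]
 pca 160.85037289490168
 base rect ((0.5991557240486145, -0.058942750096321106), (0.26043808460235596, 0.14309930801391602), 71.62081909179688)
 box 331 ((0.6222200393676758, 0.018020719289779663), (0.0868821069598198, 0.053099215030670166), 71.75395965576172) 0.061434907133944616
top
stripe n 4930 pca -18.22 rect [ 607.6 -111.7] [17.6 52.9] 72.35 ends [[0.6328, -0.1197], [0.5825, -0.1032]]
side
stripe n 5111 pca -18.34 rect [ 608.1 -110.9] [17.7 52.4] 72.55 ends [[0.6329, -0.1192], [0.5832, -0.1027]]
top label [(array([ 0.6323, -0.1186,  0.0847]), 0.97)]
side label [(array([ 0.6299, -0.1215,  0.0847]), 0.81)]
top front_mark [(array([ 0.6474, -0.1234,  0.01  ]), 0.91)]
side front_mark [(array([ 0.6397, -0.1263,  0.0118]), 0.81)]
top wheel_crown [(array([0.6237, 0.0208, 0.0708]), 0.91)]
side wheel_crown [(array([0.6234, 0.0207, 0.0694]), 0.58)]
top lid_top [(array([ 0.5822, -0.105 ,  0.0964]), 0.69)]
side lid_top [(array([ 0.5818, -0.1051,  0.091 ]), 0.71)]
```

View pics/rbf_top.png

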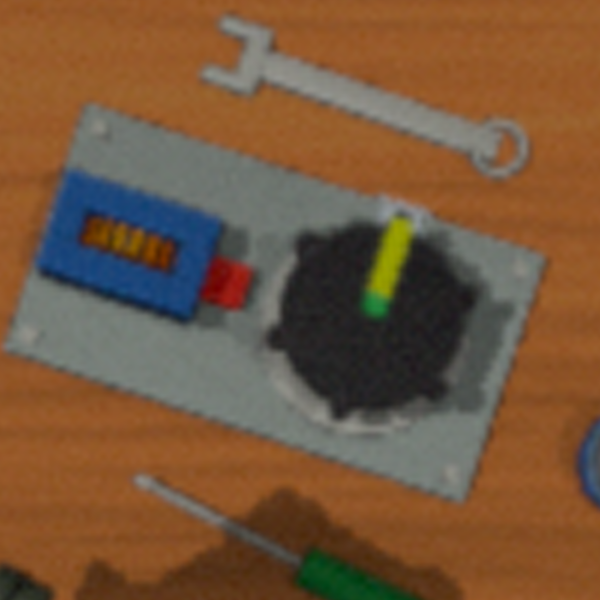

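View pics/rbf_side.png

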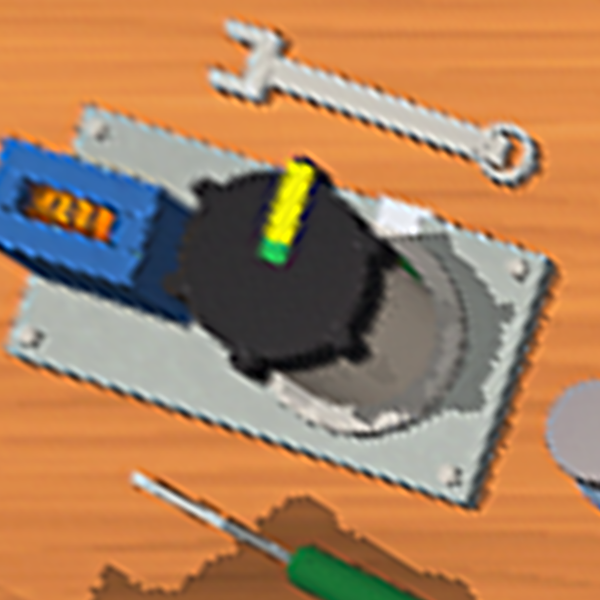

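```bash
cat >> h.py <<'E'
W=np.array([.6238,.0203]); ey=np.array([.314,.949])
def wh(s,z): p=W+ey*s; return (p[0],p[1],z,-108.3)
E
python3 -c "
from h import *
to(wh(.014,.14),wh(.014,.0835))"
```

```text
t 13.725 tcp [0.4212 0.0996 0.2498] yaw 154.02 tilt [-0. -0. -1.] F [ 0.34  0.32 -0.5 ] gap -0.0005 q [-0.8   0.67  0.92  1.98 -0.71  0.85 -1.51]
[-215.   109.8  -31.4] turn y 262.3
[-215.   166.3  -31.4] turn y 262.3
```

```bash
python3 -m pendant '[[-50,20,-8,0,-10,0,-1],[-100,40,-16,0,-20,0,-1],[-150,60,-24,0,-30,0,-1],[-200,70,-31,0,-40,0,-1],[-215,80,-31,0,-50,0,-1],[-215,90,-31,0,-60,0,-1],[-215,100,-31,0,-70,0,-1],[-215,110,-31,0,-80,0,-1]]'
python3 -c "
from h import *
to(wh(.014,.14),wh(.014,.092),wh(.014,.0835))"
```

```text
time_s: 14.72
tcp_pos: [0.628, 0.0333, 0.1393]
tcp_rot: [-0.848, 1.651, -1.651]
contact_force: [0.3, -1.2, -0.4]
finger_gap: 0.0
t 14.725 tcp [0.628  0.0333 0.1393] yaw -125.65 tilt [-0. -0. -1.] F [ 0.3  -1.21 -0.35] gap 0.0 q [-0.28  0.96  0.39  1.4  -0.42  0.87 -0.38]
[-0.4 -0.7 -0. ] turn y -17.3
[-0.4 47.3 -0. ] turn y -17.3
[-0.4 55.8 -0. ] turn y -17.3
```

```bash
python3 -m pendant '[[0,10,0,0,-9,0,-1],[0,20,0,0,-17.3,0,-1],[0,35,0,0,-17.3,0,-1],[0,47,0,0,-17.3,0,-1],[0,47,0,0,-17.3,0,-1],[0,47,0,0,-17.3,0,-1]]'
python3 -c "
from h import *
to(wh(.014,.0835),wh(-.014,.0835))
save('w11','wrist')"
```

```text
time_s: 15.48
tcp_pos: [0.6282, 0.0334, 0.0931]
tcp_rot: [-1.036, 1.445, -1.446]
contact_force: [-0.3, 0.5, 0.7]
finger_gap: 0.0001
t 15.475 tcp [0.6282 0.0334 0.0931] yaw -108.72 tilt [ 0. -0. -1.] F [-0.3   0.48  0.68] gap 0.0001 q [-0.23  1.01  0.29  1.43 -0.35  0.76 -0.14]
[-0.2  9.6 -0.1] turn y -0.4
[27.8  9.6  0.1] turn y -0.4
```

View pics/w11.png

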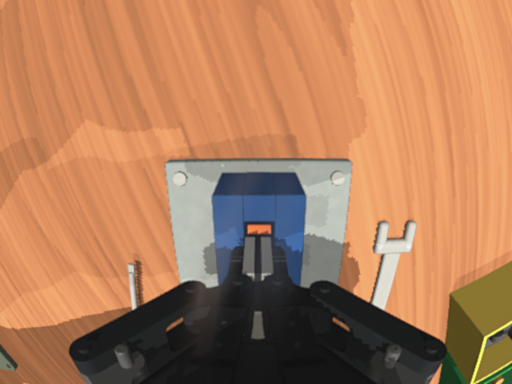

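```bash
python3 -m pendant '[[0,5,0,0,0,0,-1],[0,9,0,0,0,0,-1],[0,9,0,0,0,0,-1],[0,9,0,0,0,0,-1]]'
python3 -c "
from h import *
to(wh(.014,.0835),wh(-.014,.0835))"
```

```text
time_s: 16.02
tcp_pos: [0.6281, 0.0333, 0.0839]
tcp_rot: [-1.037, 1.445, -1.445]
contact_force: [0.8, 1.2, 1.8]
finger_gap: 0.0002
t 16.025 tcp [0.6281 0.0333 0.0839] yaw -108.68 tilt [ 0. -0. -1.] F [0.82 1.15 1.77] gap 0.0002 q [-0.23  1.02  0.28  1.43 -0.36  0.74 -0.14]
[-0.3  0.4  0. ] turn y -0.4
[27.7  0.4  0.2] turn y -0.4
```

```bash
python3 -m pendant '[[5,1,0,0,0,0,-1],[14,1,0,0,0,0,-1],[14,1,0,0,0,0,-1]]'
python3 -c "
from h import *
for _ in range(4):
  f=manip.get_obs();print(np.round(f['contact_force'],2)); get_image('wrist')
to(wh(-.014,.0835))
save('w12','wrist')"
```

```text
time_s: 16.4
tcp_pos: [0.6233, 0.0187, 0.083]
tcp_rot: [-1.037, 1.446, -1.447]
contact_force: [-0.1, -0.7, 3.6]
finger_gap: 0.0004
[-0.14 -0.73  3.6 ]
[-0.2  -1.05  3.34]
[-0.74 -1.06  4.22]
[ 0.17 -1.14  4.65]
t 16.6 tcp [0.6236 0.02   0.0829] yaw -108.68 tilt [ 0. -0. -1.] F [ 0.27 -0.98  4.52] gap 0.0003 q [-0.21  1.02  0.27  1.45 -0.36  0.72 -0.12]
[13.7 -0.6  0.2] turn y -0.4
```

```bash
python3 -m pendant '[[6,0,0,0,0,0,-1],[13.5,0,0,0,0,0,-1],[13.5,0,0,0,0,0,-1],[13.5,-12,0,0,0,0,-1],[13.5,-12,0,0,0,0,-1]]'
python3 -c "
from h import *
to(wh(.014,.092),wh(.014,.083))
for cam in('side','top'):
  p,d=get_image(cam);u,v=proj(cam,[.605,-.02,.05])[0].astype(int);cv2.imwrite('pics/k1_%s.png'%cam,cv2.resize(p[v-40:v+40,u-50:u+50],None,fx=6,fy=6,interpolation=cv2.INTER_CUBIC)[:,:,::-1])
save('w13','wrist')"
```

```text
time_s: 17.27
tcp_pos: [0.6196, 0.0075, 0.0958]
tcp_rot: [-1.036, 1.444, -1.445]
contact_force: [-0.1, 0.0, 0.6]
finger_gap: -0.0001
t 17.275 tcp [0.6196 0.0075 0.0958] yaw -108.66 tilt [ 0.001  0.    -1.   ] F [-0.07  0.03  0.59] gap -0.0001 q [-0.19  0.99  0.28  1.47 -0.35  0.73 -0.1 ]
[-27.4   3.8  -0.2] turn y -0.4
[-27.4  12.8  -0.2] turn y -0.4
```

View pics/k1_side.png

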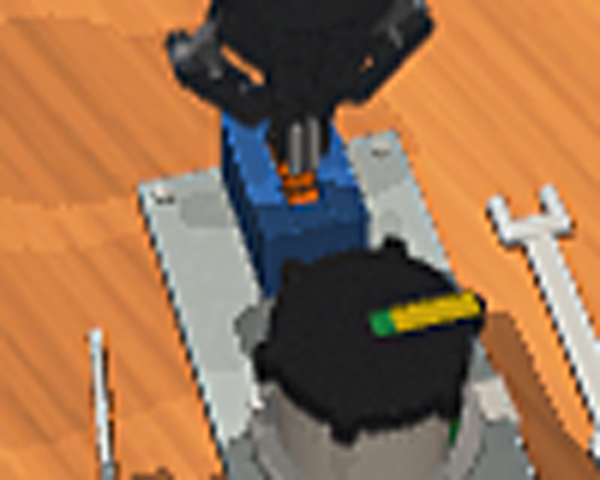

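View pics/k1_top.png

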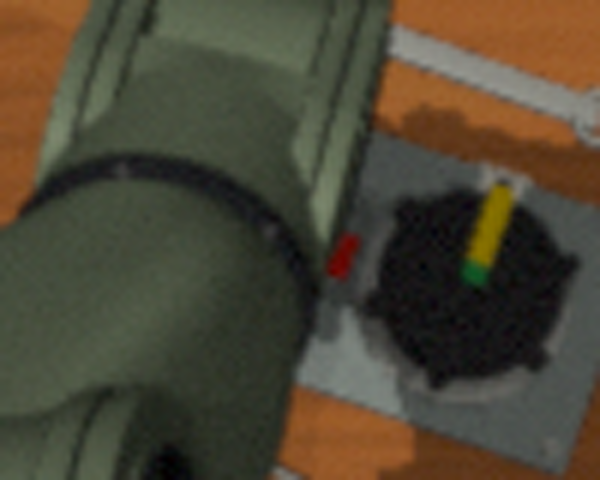

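```bash
python3 -m pendant '[[-27.5,0,0,0,0,0,-1],[-27.5,8,0,0,0,0,-1],[-27.5,13,0,0,0,0,-1],[-27.5,13,0,0,0,0,-1],[-18,13,0,0,0,0,-1],[-9,13,0,0,0,0,-1],[0,13,0,0,0,0,-1],[0,13,0,0,0,0,-1]]'
python3 -m pendant '[[0,-12,0,0,0,0,-1],[0,-12,0,0,0,0,-1]]'
cat > k.py <<'E'
from h import *
import sys
to(wh(.014,.092),wh(.014,.083),wh(-.014,.083))
for cam in('top',):
  p,d=get_image(cam);u,v=proj(cam,[.605,-.02,.05])[0].astype(int);cv2.imwrite('pics/%s.png'%sys.argv[1],cv2.resize(p[v-40:v+40,u-50:u+50],None,fx=6,fy=6,interpolation=cv2.INTER_CUBIC)[:,:,::-1])
  Wd=cloud(cam,d); hs=cv2.cvtColor(p,cv2.COLOR_RGB2HSV)
  m=((hs[...,0]<6)|(hs[...,0]>174))&(hs[...,1]>150)&(np.hypot(Wd[...,0]-.603,Wd[...,1]+.042)<.05)
  s=(Wd[m][:,:2]-C)@ey; print('shoe n',m.sum(),'y nearest',np.round(np.sort(s)[:4]*1e3,1),'z',np.median(Wd[m][:,2]))
E
python3 k.py k2
```

```text
time_s: 18.42
tcp_pos: [0.6192, 0.0058, 0.082]
tcp_rot: [-1.037, 1.445, -1.447]
contact_force: [-0.5, -1.8, 3.8]
finger_gap: 0.0001
time_s: 18.68
tcp_pos: [0.6197, 0.0075, 0.0948]
tcp_rot: [-1.036, 1.444, -1.445]
contact_force: [-0.2, 0.4, -0.1]
finger_gap: -0.0003
t 18.675 tcp [0.6197 0.0075 0.0948] yaw -108.66 tilt [ 0.001 -0.    -1.   ] F [-0.22  0.38 -0.08] gap -0.0003 q [-0.19  0.99  0.28  1.47 -0.35  0.73 -0.1 ]
[-27.4   2.8  -0.3] turn y -0.4
[-27.4  11.8  -0.3] turn y -0.4
[ 0.6 11.8 -0.1] turn y -0.4
shoe n 34 y nearest [58.1 58.9 58.9 58.9] z 0.02625997058941265
```

View pics/k2.png

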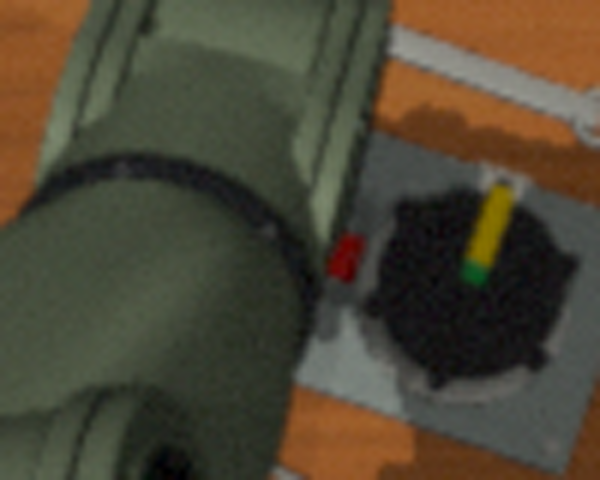

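```bash
python3 -m pendant '[[-27.5,0,0,0,0,0,-1],[-27.5,8,0,0,0,0,-1],[-27.5,12,0,0,0,0,-1],[-27.5,12,0,0,0,0,-1],[-18,12,0,0,0,0,-1],[-9,12,0,0,0,0,-1],[0,12,0,0,0,0,-1],[0,12,0,0,0,0,-1]]'
python3 -m pendant '[[0,-12,0,0,0,0,-1],[0,-12,0,0,0,0,-1]]'
python3 k.py k3
python3 -m pendant '[[-27.5,0,0,0,0,0,-1],[-27.5,8,0,0,0,0,-1],[-27.5,12,0,0,0,0,-1],[-27.5,12,0,0,0,0,-1],[-18,12,0,0,0,0,-1],[-9,12,0,0,0,0,-1],[0,12,0,0,0,0,-1],[0,12,0,0,0,0,-1]]'
python3 -m pendant '[[0,-12,0,0,0,0,-1],[0,-12,0,0,0,0,-1]]'
python3 k.py k4
```

```text
time_s: 19.73
tcp_pos: [0.6189, 0.0057, 0.0819]
tcp_rot: [-1.037, 1.446, -1.447]
contact_force: [-0.2, -2.0, 3.2]
finger_gap: 0.0002
time_s: 19.98
tcp_pos: [0.6196, 0.0075, 0.0947]
tcp_rot: [-1.036, 1.444, -1.445]
contact_force: [0.6, 0.6, 0.5]
finger_gap: -0.0
t 19.975 tcp [0.6196 0.0075 0.0947] yaw -108.65 tilt [ 0.001 -0.    -1.   ] F [0.62 0.63 0.48] gap -0.0 q [-0.19  0.99  0.28  1.47 -0.35  0.73 -0.1 ]
[-27.5   2.8  -0.2] turn y -0.4
[-27.5  11.8  -0.2] turn y -0.4
[ 0.5 11.7 -0. ] turn y -0.4
shoe n 32 y nearest [58.2 58.7 59.  59. ] z 0.026706103257332914
time_s: 21.02
tcp_pos: [0.6189, 0.0057, 0.0819]
tcp_rot: [-1.037, 1.446, -1.447]
contact_force: [0.4, -1.8, 4.3]
finger_gap: 0.0
time_s: 21.28
tcp_pos: [0.6196, 0.0075, 0.0947]
tcp_rot: [-1.036, 1.444, -1.445]
contact_force: [0.2, 0.2, 0.1]
finger_gap: 0.0001
t 21.275 tcp [0.6196 0.0075 0.0947] yaw -108.66 tilt [ 0.001 -0.    -1.   ] F [0.19 0.17 0.08] gap 0.0001 q [-0.19  0.99  0.28  1.47 -0.35  0.73 -0.1 ]
[-27.5   2.7  -0.2] turn y -0.4
[-27.5  11.7  -0.2] turn y -0.4
[ 0.5 11.7 -0. ] turn y -0.4
shoe n 31 y nearest [58.8 58.8 59.  59.9] z 0.0277333287078827
```

View pics/k3.png

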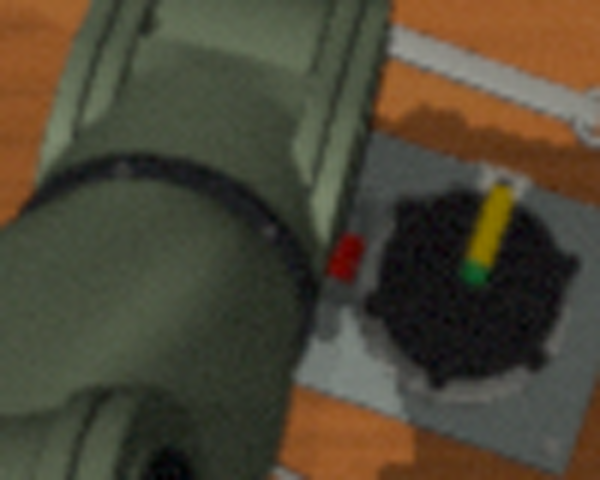

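View pics/k4.png

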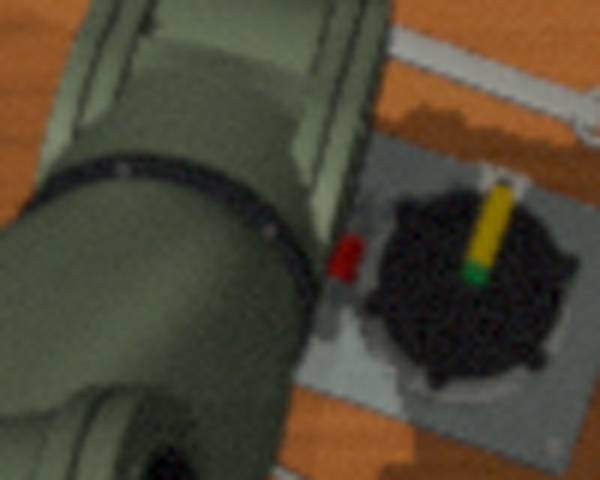

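```bash
python3 -c "
from h import *
print(np.round(camera_params('wrist')['mount'],3))
to(wh(-.12,.17),wh(-.12,.2))"
```

```text
[[-0.     0.946  0.326 -0.084]
 [ 0.    -0.326  0.946 -0.125]
 [ 1.     0.    -0.    -0.   ]
 [ 0.     0.     0.     1.   ]]
t 21.325 tcp [0.6194 0.0076 0.0942] yaw -108.65 tilt [ 0. -0. -1.] F [-0.35  0.31  0.45] gap 0.0001 q [-0.19  0.99  0.27  1.47 -0.35  0.73 -0.1 ]
[106.5 -75.8   0.9] turn y -0.4
[ 106.5 -105.8    0.9] turn y -0.4
```

```bash
python3 -m pendant '[[0,-40,0,0,0,0,-1],[20,-80,0,0,0,0,-1],[60,-80,0,0,0,0,-1],[106,-80,0,0,0,0,-1],[106,-80,0,0,0,0,-1],[106,-80,0,0,0,0,-1]]'
python3 - <<'E'
from rect import *
o=manip.get_obs(); p,d=save('w14','wrist'); Rt=R.from_rotvec(o['tcp_rot']).as_matrix()
for z in(.02,.026):
  im,X,Y=rectify(p,o['tcp_pos'],Rt,z,c=(.605,-.04),half=.05,ppm=6000); cv2.imwrite('pics/rs_%d.png'%(z*1000),im[:,:,::-1])
  hs=cv2.cvtColor(im,cv2.COLOR_RGB2HSV); m=((hs[...,0]<6)|(hs[...,0]>174))&(hs[...,1]>150)&(hs[...,2]>60)
  s=((X[m]-C[0])*ey[0]+(Y[m]-C[1])*ey[1])*1e3; print(z,m.sum(),np.percentile(s,[.5,2,50,98,99.5]))
  m2=m.copy()
yaw(*rectify(p,o['tcp_pos'],Rt,.093))
E
```

```text
time_s: 22.08
tcp_pos: [0.5854, -0.0924, 0.1736]
tcp_rot: [-1.037, 1.445, -1.444]
contact_force: [0.6, 1.0, -0.5]
finger_gap: 0.0003
0.02 24442 [57.32390583 57.77229    71.74875    85.65887667 86.10159417]
0.026 23401 [58.1505     58.58783333 72.2575     85.87266667 86.3065    ]
stripe n 4476 pca -17.36 rect [ 608.4 -111.6] [15.1 51.4] 73.61 ends [[0.6329, -0.1193], [0.5838, -0.1039]]
```

View pics/w14.png

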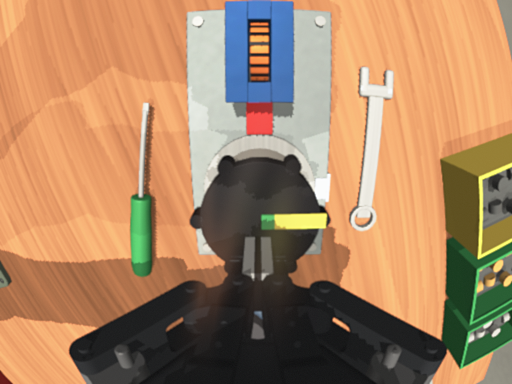

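View pics/rs_20.png

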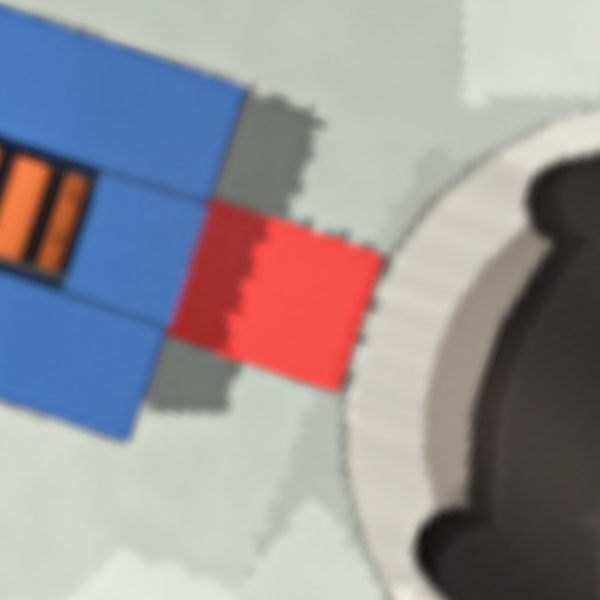

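```bash
python3 -m pendant '[[-60,0,0,0,0,0,-1],[-110,30,0,0,0,0,-1],[-134,75,0,0,0,0,-1],[-134,82,0,0,0,0,-1],[-134,91.5,0,0,0,0,-1],[-134,91.5,0,0,0,0,-1]]'
python3 k.py k5
```

```text
time_s: 22.88
tcp_pos: [0.6284, 0.0333, 0.0829]
tcp_rot: [-1.036, 1.445, -1.446]
contact_force: [-3.0, 2.5, 2.8]
finger_gap: 0.0001
t 22.875 tcp [0.6284 0.0333 0.0829] yaw -108.72 tilt [ 0.001  0.    -1.   ] F [-2.97  2.47  2.75] gap 0.0001 q [-0.23  1.02  0.28  1.43 -0.36  0.74 -0.14]
[-0.2 -9.1 -0.3] turn y -0.4
[-0.2 -0.1 -0.3] turn y -0.4
[27.7 -0.1 -0.1] turn y -0.4
shoe n 73 y nearest [58.  58.  58.8 59. ] z 0.023975139561758008
```

```bash
python3 -m pendant '[[5,0,0,0,0,0,-1],[12,0.5,0,0,0,0,-1],[20,0.5,0,0,0,0,-1],[27.5,0.5,0,0,0,0,-1],[27.5,0.5,0,0,0,0,-1],[27.5,-15,0,0,0,0,-1],[50,-80,0,0,0,0,-1],[90,-91,0,0,0,0,-1]]'
python3 -m pendant '[[45,-1,1,0,0,0,-1],[45,-1,1,0,0,0,-1],[45,-1,1,0,0,0,-1]]'
python3 - <<'E'
from rect import *
o=manip.get_obs(); print(o['tcp_pos']);p,d=save('w15','wrist'); Rt=R.from_rotvec(o['tcp_rot']).as_matrix()
for z in(.02,.026):
  im,X,Y=rectify(p,o['tcp_pos'],Rt,z,c=(.605,-.04),half=.05,ppm=6000); cv2.imwrite('pics/rt_%d.png'%(z*1000),im[:,:,::-1])
  hs=cv2.cvtColor(im,cv2.COLOR_RGB2HSV); m=((hs[...,0]<6)|(hs[...,0]>174))&(hs[...,1]>150)&(hs[...,2]>60)
  s=((X[m]-C[0])*ey[0]+(Y[m]-C[1])*ey[1])*1e3; print(z,m.sum(),np.percentile(s,[.5,2,50,98,99.5]))
yaw(*rectify(p,o['tcp_pos'],Rt,.093))
to((.42,.10,.25,-108.3))
a=cv2.imread('pics/w14.png')[0:150,200:320];b=cv2.imread('pics/w15.png')[0:150,200:320]
cv2.imwrite('pics/cmp.png',cv2.resize(np.hstack([a,b]),None,fx=3,fy=3))
E
```

```text
time_s: 23.92
tcp_pos: [0.6003, -0.0509, 0.1769]
tcp_rot: [-1.035, 1.44, -1.445]
contact_force: [0.1, -0.5, -0.7]
finger_gap: 0.0003
time_s: 24.3
tcp_pos: [0.5861, -0.0937, 0.1747]
tcp_rot: [-1.037, 1.445, -1.444]
contact_force: [0.1, 0.9, -0.6]
finger_gap: 0.0002
[ 0.58610964 -0.09366913  0.17470484]
0.02 24588 [57.29909083 57.76069667 71.83708333 85.84397    86.2867425 ]
0.026 23526 [58.11172917 58.56275    72.33375    86.03258333 86.46510417]
stripe n 4464 pca -17.56 rect [ 608.2 -111.7] [15.2 51.5] 73.5 ends [[0.6329, -0.1193], [0.5837, -0.1038]]
t 24.35 tcp [ 0.5862 -0.0933  0.1745] yaw -108.61 tilt [-0.  0. -1.] F [-0.3   0.54 -0.2 ] gap -0.0002 q [-0.03  0.85  0.29  1.51 -0.29  0.83  0.04]
[-130.2  -75.4 -219.2] turn y -0.3
```

View pics/cmp.png

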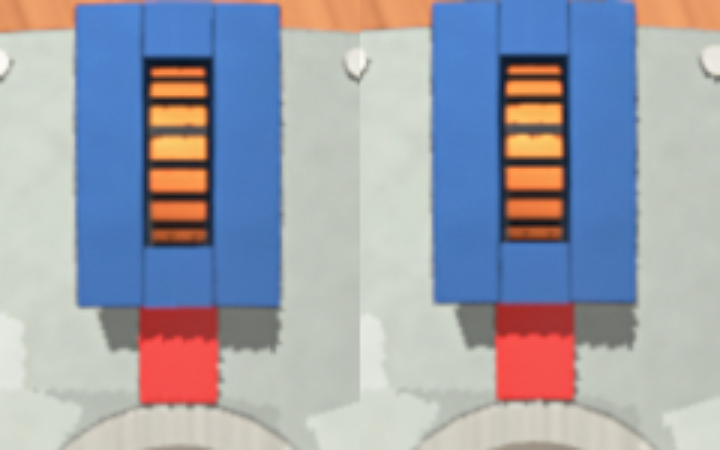

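```bash
python3 -m pendant '[[0,-50,-20,0,0,0,-1],[-30,-75,-70,0,0,0,-1],[-60,-75,-120,0,0,0,-1],[-90,-75,-170,0,0,0,-1],[-130,-75,-219,0,0,0,-1],[-130,-75,-219,0,0,0,-1],[-130,-75,-219,0,0,0,-1]]'
python3 - <<'E'
from rect import *
for cam in('top','side'):
    p,d=save('end_'+cam,cam); n=800;ppm=2500
    j,i=np.meshgrid(np.arange(n),np.arange(n)); X=.76-i/ppm;Y=.09-j/ppm
    q=proj(cam,np.stack([X,Y,np.full_like(X,.093)],-1).reshape(-1,3)).reshape(n,n,2).astype(np.float32)
    print(cam); yaw(cv2.remap(p,q,None,cv2.INTER_CUBIC),X,Y)
    for q in('label','shoe','lube','paste','tin'):
        print(q,[(np.round(m['location'],4),round(m['score'],2)) for m in mark_of(cam,q)[:1]])
o=manip.get_obs();print(o['time_s'],o['contact_force'])
E
```

```text
time_s: 25.22
tcp_pos: [0.4203, 0.0993, 0.2495]
tcp_rot: [-1.038, 1.444, -1.445]
contact_force: [-0.0, -1.6, -0.3]
finger_gap: 0.0001
top
stripe n 4948 pca -18.29 rect [ 607.5 -111.4] [17.2 53.1] 71.57 ends [[0.6328, -0.1197], [0.5823, -0.1031]]
label [(array([ 0.6321, -0.1157,  0.0847]), 0.56)]Traceback (most recent call last):
  File "<stdin>", line 8, in <module>
ValueError: it knows: driver, front_mark, label, lid_top, lube, paste, pedal, spanner, sprocket, stand, tin, wheel_crown
```

View pics/end_top.png

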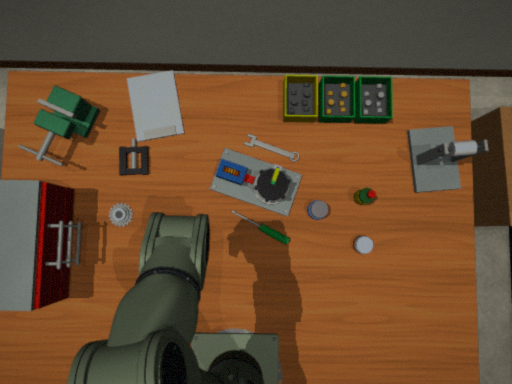

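The final top view shows the stripe at (275,174) pointing to the white mark. The bystanders are at the same pixels as before, for example the spanner at (272,148), the driver at (265,228) and the paste jar at (318,210). The arm is clear of everything.

```bash
python3 -c "
from h import *
print(workorder.close_job())"
```

```text
the job is handed in; nothing more can be done
None
```

The tub's label now faces the stand's front and the brake shoe is home against the swivel plate. I handed the job in at about 25 s of the 61 s allowed, with the arm clear of everything.

**Tub:** With the closed fingertip against a lobe on the lid's edge, I turned the tub about 171° clockwise, including a last push of about 3° after a check. In the final top picture the yellow stripe lies at -18.3°, and I measured the stand's front at -18.3° to -18.6°.

**Brake:** Only after that did I roll the thumbwheel towards the tub, in five strokes pressed about 3.5 mm down. The shoe meets the swivel plate's edge in the close-up. The last stroke moved neither the wheel's ribs nor the shoe, so the wheel is at its stop.

**Checks that disagreed or failed:**
- Two oblique wrist views taken after braking read the stripe at about -17.5°. I trusted the top camera, which read -18.2° before braking and -18.3° after.
- The shoe's front edge measured 57 to 58 mm from the tub's axis, against 56 mm expected. That is within the calibration error and the shoe's raised top.
- The last script stopped on a name the network does not know, so there was no final side picture and no network check of the bystanders. I compared them only by eye, in the top picture, where they had not moved.

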